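# Fetch the long spatula out of the half-covered utensil chest and hold it over the pan

## Robot

A 7-joint arm with a two-finger parallel gripper is mounted at the origin on the work surface. World frame = base frame: x ahead of the robot, y to its left, z up, the work surface at z = 0. Lengths are in m, angles in rad, forces in N, time in s.
With the tool pointing down it reaches from about 0.35 to 0.9 m from the base axis. Payload 19.9 kg.
Tool frame: the origin (TCP) lies midway between the tips of the shut fingers; the grasp point (between the pads) lies 19 mm behind it; z points along the fingers, y is the line along which they close (so a half turn about z gives the same grasp; the last joint's range is limited). The gripper opens to 85 mm and grips with 20 to 120 N. Pads are 22 mm wide; open, the fingers measure 114 mm over their backs; the gripper's body (76 mm by 85 mm) begins 54 mm behind the grasp point. The pads swing forward as they close: fully open they stand 13 mm farther back than shut.
Start: joints at [1.083, 0.417, -0.01, 1.614, 0.005, 1.111, -0.053], TCP at [0.27, -0.564, 0.231] pointing down, gripper open.
Joint ranges: [-2.81, 2.81], [-0.39, 2.02], [-1.27, 1.25], [0.06, 2.57], [-1.19, 4.33], [0.19, 2], [-2.82, 2.82]. Speed limits (rad/s): [1.89, 1.89, 2.39, 2.39, 3.01, 3.01, 3.01].

## Interface

Orientations are given as a unit quaternion [x, y, z, w].
In Python, from bench import sensors, imaging, order gives the robot as it stands.
- The arm moves only by the tool play_rows, never from a script. Its argument "steps" is a list of rows, each an object with "grip": the gripper command: -1 is fully open, 1 is shut, values between are in proportion; "offset": the shift along the tool's x, y, z in m, a list of three; "rot": the turn, a rotation vector about the tool's x, y, z in degrees, a list of three. A call has 1 to 5 rows; each row is the pose to reach, as a shift and turn from the pose commanded when the call began, along the tool's axes at that moment; what a row does not reach only later rows make up. A row lasts 1/12 s, in which the tool goes at most 41.7 mm and 7.16 degrees, less where a joint would pass 70% of its speed; a pose out of reach is approached as far as the arm can. A call with a gripper value outside its range is refused whole. The fingers move at their own pace and stop on an object; the grip force is fixed at half the most. Time passes only in rows, so rows that repeat a pose let the fingers close. It gives the time, the measured TCP pose, the force, the opening and the grip force at its end, in the units of the state.
- sensors.read_state(): the state, without advancing time (a new reading comes with each control period).
- imaging.grab_frame(name): name is "side" or "top"; returns a dict with "pixels" (480x640x3 uint8, red, green, blue), "mtx" (3x3 intrinsics, pixels), "dist" ([k1, k2, p1, p2, k3] as OpenCV has them; the pictures are not rectified), "R" (3x3) and "t" (3): a world point X has camera coordinates R X + t. Camera axes: x right, y down, z forward; pixel columns grow to the right and rows downward; lengths in m; the calibration is good to about 2 mm. A picture is of the moment at which its call begins. There is no depth.
- order.close_job(): hands the job in; it is judged then, once.
Trained networks look in a picture, given as the dict that the camera call returned (one of the last four; its "shot" number tells which), for a name from the list of things; names that differ only in an ending like _2 or _b are one class to them, and where a whole thing is asked for, a point or a joint stands for the part that bears it (a point fixed in the world has none). Each returns a list of dicts, best first, with "p" (0 to 1); they miss things now and then, are a little off and sometimes report something else, mostly with a low value. They report only what shows in the picture. A call takes as long as a camera call.
- imaging.regions_of(picture, label): "pixels" (480x640 bool, what is visible of it) and "box" ([left, top, right, bottom] in pixels, round what is visible of it).
- imaging.pinpoint(picture, label): "position" ([column, row] in pixels: a listed point, or the origin of a listed thing).
The state is a dict: "clock": time; "q": joint angles; "qvel": joint speeds; "effort": joint torques, N m; "tcp_pos": TCP position; "tcp_rot": TCP orientation; "contact_force": force on the tool from outside, world axes, zero at the start; "torque": the same for the moment, N m; "grip_width": finger opening in m; "gripper_force": force on a finger pad.
Only numpy, scipy, OpenCV 4.12 (cv2) and the standard library are available. Lean on these libraries where they do the work, as an engineer would, in place of code of your own. Each camera call takes 0.05 s, during which the arm holds its last target. There are 200 camera calls.

## Task

Fetch the wooden spatula out of the half-covered chest: it is longer than the opening above its handle, so tilt it and draw it out slantwise until all of it is higher than the chest. Then hold its blade over the frying pan, the whole spatula higher than the rim and touching neither pan nor chest, and finish like that, still holding it in the gripper, at rest. Leave the pan, pepper mill, jar and pan lid where they are.

Things in the scene. Friction and masses are not known exactly. Their poses are not given: they have to be found in the camera images.
- chest: Fixed dark wood chest, 356 (x) x 186 (y) x 98 high. Origin: centre of underside, x to its open end (about world -y). Walls 8 thick, 90 high; floor 8. Fixed cover (z 90 to 98) over all x below +10; opening x +10 to +170, y -85 to +85. Inside two cross ribs at x -30 and +40, 12 wide, tops at z 26; the spatula lies on them lengthwise, handle to the open end.
- spatula: Loose pale wooden spatula, 290 long, about 90 g. Origin: middle of its length, on its underside; x points to the handle end, z up from its flat face. Blade x -145 to -45, 60 wide, 8 thick; straight handle x -50 to +145, 22 wide (y), 18 thick (z), underside level with the blade's.
- grip (a point): Point to grip the handle: on its centre line (mid thickness), 55 from the handle end, 235 from the blade's end; in the open part of the chest. Axes as the spatula's.
- blade (a point): Centre of the spatula's blade, 185 from the grip point. Axes as the spatula's.
- blade_tip (a point): Middle of the blade's far end edge, mid thickness. Axes as the spatula's.
- handle_end (a point): Centre of the handle's end face. Axes as the spatula's.
- pan: Loose, heavy (1.2 kg) empty steel frying pan on the black hob (hob 4 high); 240 diameter at the rim, 190 at the foot, 55 high, so rim at 59 above the counter. Origin: centre of its underside. Its handle, 18 thick, runs along its -x to 290 from the centre, rising to 80 above the pan's underside.
- mill: Loose red pepper mill, 60 diameter, 155 high. Origin: centre of its underside.
- jar: Loose glass jar with a red cap, 68 diameter, 120 high. Origin: centre of its underside.
- lid: Loose metal pan lid lying on the hob, 170 diameter, with a knob, 45 high. Origin: centre of its underside.

How it is judged:
On the way:
1. the whole spatula has been lifted out of the chest: both its ends above the chest's top, held by the fingers (height (world z) of each of blade_tip, handle_end above 0.102 m and contact force between the fingers and spatula above 1 N and contact force between spatula and chest below 0.1 N), for 0.2 s.
At the end, for the whole second after the job is handed in: Spatula gripped, at rest; blade centre within 100 mm of the pan's centre seen from above; both its ends (centres) at least 64 mm above the counter, so over the rim; touching neither pan nor chest; pan, mill, jar and lid within 25 mm of where they stood (horizontal distance between blade and pan below 0.1 m and height (world z) of each of blade_tip, handle_end above 0.064 m and contact force between the fingers and spatula above 1 N and contact force between spatula and pan below 0.1 N and contact force between spatula and chest below 0.1 N and linear speed of spatula below 0.03 m/s and angular speed of spatula below 0.2 rad/s and distance of each of pan, mill, jar, lid from where it was at the start of the episode below 0.025 m); the arm keeps its last pose, push and grip.
It fails at once if pan pushed more than 25 mm from its place (distance of pan from where it was at the start of the episode above 0.025 m).
It fails at once if mill pushed more than 25 mm from its place (distance of mill from where it was at the start of the episode above 0.025 m).
It fails at once if jar pushed more than 25 mm from its place (distance of jar from where it was at the start of the episode above 0.025 m).
It fails at once if lid pushed more than 25 mm from its place (distance of lid from where it was at the start of the episode above 0.025 m).
It fails at once if the pepper mill or jar tipped over (angle between any of mill, jar's own z axis and vertical above 0.5 rad).
It also fails if it takes over 45 s, if anything falls off the work surface, if the arm or the gripper's body presses on something with over 40 N, if the wrist force passes 120 N, or if a joint passes its speed limit or range.

## Working session

There is one attempt and no reset: what is moved stays moved. The work goes in short steps, Python scripts to look and compute and a tool call to move; the robot and the scene stay as the last step left them, time stands still between calls to the robot, and variables do not carry over. Pictures are saved under pics/ and viewed, at most 10 in all, crops included, and the job is handed in when it is done.

Besides the shell and the picture viewer there is one more tool, called after "Call:" as a command line: name --argument value ..., lists and objects as JSON in quotes. play_rows: Moves the arm, as the interface text tells. Its arguments: {"type":"object","properties":{"steps":{"type":"array","items":{"type":"object","properties":{"grip":{"type":"number"},"offset":{"type":"array","items":{"type":"number"}},"rot":{"type":"array","items":{"type":"number"}}}}}},"required":["steps"]}

```bash
mkdir -p pics; cat > h.py <<'E'
import numpy as np, cv2
from bench import sensors, imaging, order
def ray(f,px):
    u=cv2.undistortPoints(np.array([[px]],float),f["mtx"],np.array(f["dist"],float))[0,0]
    R=np.array(f["R"]);t=np.array(f["t"])
    return -R.T@t, R.T@np.array([u[0],u[1],1])
def atz(f,px,z):
    c,d=ray(f,px); return c+d*(z-c[2])/d[2]
def tri(f,p,g,q):
    a,d=ray(f,p);b,e=ray(g,q)
    s=np.linalg.lstsq(np.c_[d,-e],b-a,rcond=None)[0]
    x,y=a+d*s[0],b+e*s[1]
    return (x+y)/2,np.linalg.norm(x-y)
E
python3 - <<'E'
from h import *
s=sensors.read_state();print({k:np.round(s[k],3) for k in("clock","tcp_pos","tcp_rot","grip_width")})
F={n:imaging.grab_frame(n) for n in("top","side")}
for n in F: cv2.imwrite(f"pics/{n}0.png",F[n]["pixels"][:,:,::-1])
for l in("chest","spatula","grip","handle_end","blade","pan","mill","jar","lid"):
    r={}
    for n in F:
        p=imaging.pinpoint(F[n],l)
        if p: r[n]=p[0]["position"];print(l,n,np.round(p[0]["position"]),round(p[0]["p"],2))
    if len(r)==2: print("   ",*[np.round(v,4) for v in tri(F["top"],r["top"],F["side"],r["side"])])
E
```

```text
{'clock': np.float64(0.0), 'tcp_pos': array([ 0.27 , -0.563,  0.231]), 'tcp_rot': array([ 0.975,  0.222, -0.   , -0.001]), 'grip_width': np.float64(0.085)}
chest side [360. 349.] 0.61
spatula top [229. 287.] 0.73
spatula side [376. 310.] 0.36
    [0.4745 0.1517 0.107 ] 0.0378
grip top [261. 298.] 0.87
grip side [377. 308.] 0.76
    [0.4664 0.0841 0.0387] 0.0007
handle_end top [256. 182.] 0.55
handle_end side [386. 292.] 0.79
    [0.5902 0.095  0.149 ] 0.2986
blade side [385. 294.] 0.39
pan top [374. 288.] 0.69
pan side [387. 237.] 0.97
    [ 0.4993 -0.2058  0.0139] 0.0008
mill top [326. 187.] 0.72
mill side [284. 248.] 0.59
    [ 0.7592 -0.0762  0.0245] 0.0008
jar top [257. 184.] 0.92
jar side [255. 301.] 0.68
    [0.7688 0.1099 0.0053] 0.0044
lid top [223. 292.] 0.17
lid side [373. 177.] 0.78
    [0.4843 0.1059 0.4268] 0.0011
```

View pics/top0.png

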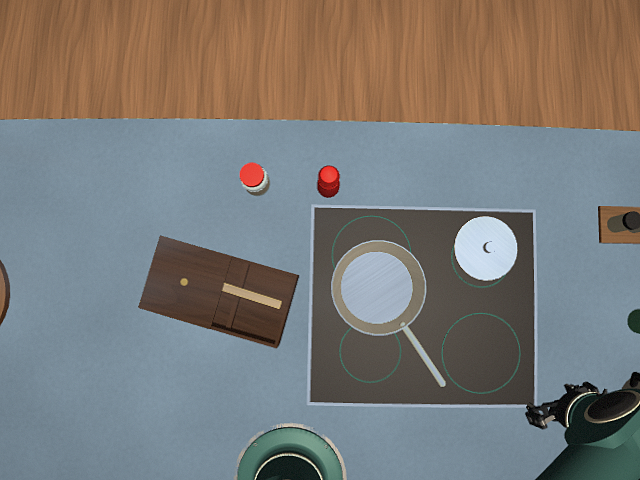

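View pics/side0.png

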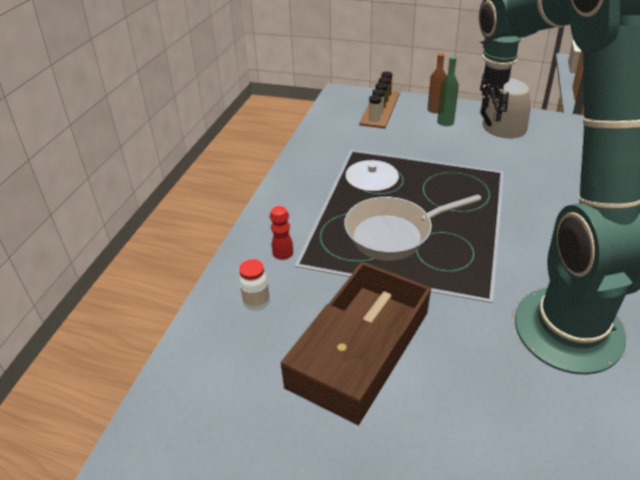

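The top view shows the chest cover corners at about (160,236), (139,306), (277,347) and (299,274). The visible part of the handle runs from (222,288) to (281,303), and the pan centre is near (378,287). The side view agrees: the handle lies in the opening pointing at the pan, and the mill, jar and lid are clear of a straight path. Some network hits were wrong (handle_end landed on the jar, lid on the chest), so I'm using corners and masks instead.

```bash
cat >> h.py <<'E'
from scipy.spatial.transform import Rotation as Ro
def rel(pos,R):  # target TCP pose -> offset, rotvec deg in current tool frame
    s=sensors.read_state();Rc=Ro.from_quat(s["tcp_rot"])
    return np.round(Rc.inv().apply(np.array(pos)-s["tcp_pos"]),4),np.round((Rc.inv()*R).as_rotvec(degrees=True),2)
E
python3 - <<'E'
from h import *
f=imaging.grab_frame("top");g=imaging.grab_frame("side")
C=np.array([atz(f,p,.098) for p in((160,236),(139,306),(277,347),(299,274))])
c=C.mean(0);ux=(C[2]+C[3]-C[0]-C[1])[:2];L=np.linalg.norm(ux)/2;ux/=np.linalg.norm(ux)
print("chest c",c,"ang",np.degrees(np.arctan2(ux[1],ux[0])),"L",L,"W",np.linalg.norm(C[0]-C[1]),np.linalg.norm(C[2]-C[3]))
uy=np.array([-ux[1],ux[0]])
for fr,n in((f,"top"),(g,"side")):
  for r in imaging.regions_of(fr,"spatula")[:1]:
    m=r["pixels"].astype(np.uint8);print(n,r["p"],r["box"],m.sum())
    b=cv2.boxPoints(cv2.minAreaRect(cv2.findNonZero(m)))
    W=np.array([atz(fr,p,.044) for p in b]);loc=np.c_[(W[:,:2]-c[:2])@ux,(W[:,:2]-c[:2])@uy]
    print(np.round(W[:,:2],4).tolist(),"\n chest-frame",np.round(loc,4).tolist())
  r=imaging.regions_of(fr,"pan")
  if r: print("pan",r[0]["p"],r[0]["box"])
for l,z in(("pan",.004),("grip",.035)):
  for fr in(f,g):
    p=imaging.pinpoint(fr,l)
    if p: w=atz(fr,p[0]["position"],z);print(l,w,"chest:",(w-c)[:2]@ux,(w-c)[:2]@uy)
print("pan rim ctr",atz(f,(378.5,287.5),.059))
E
```

```text
chest c [0.48280148 0.18230776 0.098     ] ang -104.07491631731753 L 0.3560093172428816 W 0.1794152106331588 0.1835228256809463
top 0.93 [222.5, 282.2, 282.6, 305.5] 546
[[0.4834, 0.1846], [0.5065, 0.1778], [0.4618, 0.0294], [0.439, 0.0364]] 
 chest-frame [[-0.0024, 0.0], [-0.0014, 0.024], [0.1534, 0.0168], [0.1522, -0.007]]
pan 0.62 [330.3, 238.6, 443.4, 390.4]
side 0.57 [363.5, 291.8, 390.6, 322.5] 313
[[0.4883, 0.1272], [0.4634, 0.0306], [0.4402, 0.0445], [0.4659, 0.1396]] 
 chest-frame [[0.0521, 0.0187], [0.1519, 0.0181], [0.144, -0.0078], [0.0455, -0.006]]
pan 0.75 [345.5, 194.4, 479.9, 262.3]
pan [ 0.5007909  -0.20940967  0.004     ] chest: 0.3755826679913209 0.11271127483454982
pan [ 0.49802811 -0.2126037   0.004     ] chest: 0.37935269355546225 0.11080818179983085
grip [0.46615911 0.08648968 0.035     ] chest: 0.0969887566414413 0.007159298585117377
grip [0.46884461 0.08623933 0.035     ] chest: 0.09657849592575507 0.00982505491448008
pan rim ctr [ 0.49969195 -0.21249731  0.059     ]
```

```bash
cat > t.py <<'E'
from h import *
import sys
# usage: t.py x y z pitch : TCP target; handle dir yaw -106.7, pitch = handle end up
x,y,z,p=map(float,sys.argv[1:5]);yaw=float(sys.argv[5]) if len(sys.argv)>5 else -106.7
a=np.radians(yaw);h=np.array([np.cos(a),np.sin(a),0]);ty=np.array([-h[1],h[0],0])
h=h*np.cos(np.radians(p))+np.array([0,0,np.sin(np.radians(p))])
R=Ro.from_matrix(np.c_[-h,ty,np.cross(-h,ty)])
s=sensors.read_state();print(*rel((x,y,z),R),"| t",round(s["clock"],2),np.round(s["tcp_pos"],4),np.round(s["contact_force"],1))
E
python3 t.py .466 .0856 .22 0
```

```text
[ 0.4572 -0.5008  0.0113] [-1.00e-02 -0.00e+00 -4.77e+01] | t 1.5 [ 0.27   -0.5636  0.2312] [ 0.1 -0.   0.7]
```

Call:
play_rows --steps '[{"grip": -1, "offset": [0.457, -0.501, 0.011], "rot": [0, 0, -47.7]}, {"grip": -1, "offset": [0.457, -0.501, 0.011], "rot": [0, 0, -47.7]}, {"grip": -1, "offset": [0.457, -0.501, 0.011], "rot": [0, 0, -47.7]}, {"grip": -1, "offset": [0.457, -0.501, 0.011], "rot": [0, 0, -47.7]}, {"grip": -1, "offset": [0.457, -0.501, 0.011], "rot": [0, 0, -47.7]}]'

```text
clock: 1.92
tcp_pos: [0.3303, -0.3623, 0.2279]
tcp_rot: [0.858, 0.513, -0.0, 0.0]
contact_force: [1.3, -0.8, -0.2]
grip_width: 0.0853
gripper_force: 0.0
```

```bash
python3 t.py .466 .0856 .22 0
```

```text
[ 0.4588 -0.0924  0.0077] [ 1.000e-02  3.000e-02 -1.154e+01] | t 1.92 [ 0.3303 -0.3623  0.2279] [ 1.3 -0.8 -0.2]
```

Call:
play_rows --steps '[{"grip": -1, "offset": [0.459, -0.092, 0.008], "rot": [0, 0, -11.5]}, {"grip": -1, "offset": [0.459, -0.092, 0.008], "rot": [0, 0, -11.5]}, {"grip": -1, "offset": [0.459, -0.092, 0.008], "rot": [0, 0, -11.5]}, {"grip": -1, "offset": [0.459, -0.092, 0.008], "rot": [0, 0, -11.5]}, {"grip": -1, "offset": [0.459, -0.092, 0.008], "rot": [0, 0, -11.5]}]'

```text
clock: 2.33
tcp_pos: [0.392, -0.1634, 0.2246]
tcp_rot: [0.804, 0.594, 0.0, 0.0]
contact_force: [2.3, 0.2, -1.1]
grip_width: 0.0852
gripper_force: 0.0
```

```bash
python3 t.py .466 .0856 .22 0
```

```text
[ 0.2598 -0.0026  0.0045] [ 0.04  0.03 -0.41] | t 2.33 [ 0.392  -0.1634  0.2246] [ 2.3  0.2 -1.1]
```

Call:
play_rows --steps '[{"grip": -1, "offset": [0.26, -0.003, 0.004], "rot": [0, 0, 0]}, {"grip": -1, "offset": [0.26, -0.003, 0.004], "rot": [0, 0, 0]}, {"grip": -1, "offset": [0.26, -0.003, 0.004], "rot": [0, 0, 0]}, {"grip": -1, "offset": [0.26, -0.003, 0.004], "rot": [0, 0, 0]}, {"grip": -1, "offset": [0.26, -0.003, 0.004], "rot": [0, 0, 0]}]'

```text
clock: 2.75
tcp_pos: [0.451, 0.0365, 0.2215]
tcp_rot: [0.804, 0.594, 0.0, 0.0]
contact_force: [1.2, -1.1, -0.7]
grip_width: 0.0853
gripper_force: 0.0
```

```bash
python3 t.py .466 .0856 .13 0
```

```text
[ 0.0513 -0.0002  0.0915] [ 0.06  0.   -0.41] | t 2.75 [0.451  0.0365 0.2215] [ 1.2 -1.1 -0.7]
```

Call:
play_rows --steps '[{"grip": -1, "offset": [0.051, 0, 0.05], "rot": [0, 0, -0.4]}, {"grip": -1, "offset": [0.051, 0, 0.09], "rot": [0, 0, -0.4]}, {"grip": -1, "offset": [0.051, 0, 0.09], "rot": [0, 0, -0.4]}, {"grip": -1, "offset": [0.051, 0, 0.09], "rot": [0, 0, -0.4]}, {"grip": -1, "offset": [0.051, 0, 0.09], "rot": [0, 0, -0.4]}]'

```text
clock: 3.17
tcp_pos: [0.4654, 0.0834, 0.1311]
tcp_rot: [0.802, 0.597, -0.001, -0.001]
contact_force: [1.1, -0.4, 1.2]
grip_width: 0.0854
gripper_force: 0.0
```

```bash
python3 t.py .466 .0856 .018 0; python3 - <<'E'
from h import *
F={n:imaging.grab_frame(n) for n in("top","side")}
a=F["top"]["pixels"][200:380,120:340];b=F["side"]["pixels"][220:400,270:490]
cv2.imwrite("pics/c1.png",np.hstack([cv2.resize(x,None,fx=1.8,fy=1.8) for x in(a,b)])[:,:,::-1])
E
```

```text
[0.0023 0.0002 0.1131] [-0.11  0.02  0.06] | t 3.17 [0.4654 0.0834 0.1311] [ 1.1 -0.4  1.2]
```

View pics/c1.png

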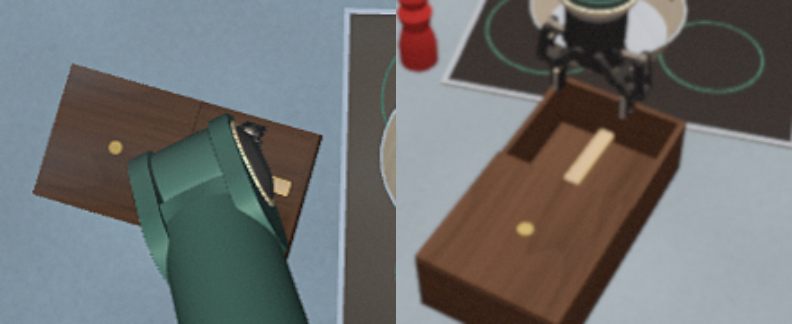

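The crop shows the open fingers over the opening, straddling the handle (end at about (282,186) in the left half) and clear of the walls. Next I descend.

Call:
play_rows --steps '[{"grip": -1, "offset": [0.002, 0, 0.03], "rot": [0, 0, 0]}, {"grip": -1, "offset": [0.002, 0, 0.06], "rot": [0, 0, 0]}, {"grip": -1, "offset": [0.002, 0, 0.085], "rot": [0, 0, 0]}, {"grip": -1, "offset": [0.002, 0, 0.105], "rot": [0, 0, 0]}, {"grip": -1, "offset": [0.002, 0, 0.112], "rot": [0, 0, 0]}]'

```text
clock: 3.68
tcp_pos: [0.4664, 0.0841, 0.0186]
tcp_rot: [0.803, 0.596, -0.0, 0.0]
contact_force: [-2.7, -1.2, 0.8]
grip_width: 0.0855
gripper_force: 0.0
```

Call:
play_rows --steps '[{"grip": 1, "offset": [0, 0, 0], "rot": [0, 0, 0]}, {"grip": 1, "offset": [0, 0, 0], "rot": [0, 0, 0]}, {"grip": 1, "offset": [0, 0, 0], "rot": [0, 0, 0]}, {"grip": 1, "offset": [0, 0, 0], "rot": [0, 0, 0]}, {"grip": 1, "offset": [0, 0, 0], "rot": [0, 0, 0]}]'

```text
clock: 4.1
tcp_pos: [0.4671, 0.085, 0.0201]
tcp_rot: [0.802, 0.597, 0.001, 0.001]
contact_force: [-0.2, 0.5, -0.2]
grip_width: 0.0252
gripper_force: 0.0
```

Call:
play_rows --steps '[{"grip": 1, "offset": [0, 0, 0], "rot": [0, 0, 0]}, {"grip": 1, "offset": [0, 0, 0], "rot": [0, 0, 0]}, {"grip": 1, "offset": [0, 0, 0], "rot": [0, 0, 0]}, {"grip": 1, "offset": [0, 0, 0], "rot": [0, 0, 0]}, {"grip": 1, "offset": [0, 0, 0], "rot": [0, 0, 0]}]'

```text
clock: 4.52
tcp_pos: [0.467, 0.085, 0.0197]
tcp_rot: [0.802, 0.597, 0.0, 0.0]
contact_force: [-0.6, -2.8, 8.1]
grip_width: 0.0207
gripper_force: 62.9
```

Call:
play_rows --steps '[{"grip": 1, "offset": [-0.003, 0, -0.022], "rot": [0, -6, 0]}, {"grip": 1, "offset": [-0.007, 0, -0.041], "rot": [0, -12, 0]}, {"grip": 1, "offset": [-0.019, 0, -0.066], "rot": [0, -18.5, 0]}, {"grip": 1, "offset": [-0.034, 0, -0.091], "rot": [0, -25, 0]}, {"grip": 1, "offset": [-0.034, 0, -0.091], "rot": [0, -25, 0]}]'

```text
clock: 4.93
tcp_pos: [0.4576, 0.0539, 0.1133]
tcp_rot: [0.782, 0.583, -0.175, 0.132]
contact_force: [0.1, 1.3, -1.5]
grip_width: 0.021
gripper_force: 61.9
```

```bash
python3 t.py .467 .085 .0197 25; python3 - <<'E'
from h import *
F={n:imaging.grab_frame(n) for n in("top","side")}
a=F["top"]["pixels"][200:380,120:340];b=F["side"]["pixels"][220:400,270:490]
cv2.imwrite("pics/c2.png",np.hstack([cv2.resize(x,None,fx=1.8,fy=1.8) for x in(a,b)])[:,:,::-1])
E
```

```text
[ 0.0694 -0.0001  0.0707] [0.21 0.31 0.09] | t 4.93 [0.4576 0.0539 0.1133] [ 0.1  1.3 -1.5]
```

View pics/c2.png

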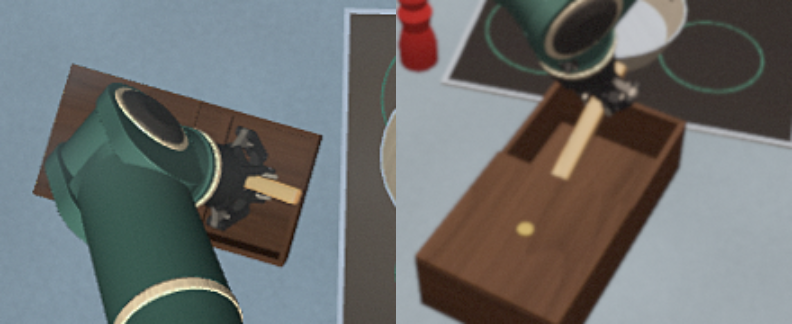

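The spatula is tilted about 25°, firmly gripped with no contact force, and the handle end is over the wall. Next I draw it out along its own axis.

Call:
play_rows --steps '[{"grip": 1, "offset": [-0.03, 0, 0], "rot": [0, 0, 0]}, {"grip": 1, "offset": [-0.06, 0, 0], "rot": [0, 0, 0]}, {"grip": 1, "offset": [-0.09, 0, 0], "rot": [0, 0, 0]}, {"grip": 1, "offset": [-0.115, 0, 0], "rot": [0, 0, 0]}, {"grip": 1, "offset": [-0.13, 0, 0], "rot": [0, 0, 0]}]'

```text
clock: 5.45
tcp_pos: [0.4216, -0.0629, 0.165]
tcp_rot: [0.784, 0.582, -0.173, 0.129]
contact_force: [0.6, 0.3, -1.6]
grip_width: 0.021
gripper_force: 61.8
```

```bash
python3 t.py .425 -.055 .25 25; python3 t.py .425 -.055 .25 5; 
```

```text
[-0.0281  0.001  -0.0807] [-0.07 -0.07 -0.14] | t 5.45 [ 0.4216 -0.0629  0.165 ] [ 0.6  0.3 -1.6]
[-0.0281  0.001  -0.0807] [-0.05 19.93 -0.15] | t 5.45 [ 0.4216 -0.0629  0.165 ] [ 0.6  0.3 -1.6]
```

Call:
play_rows --steps '[{"grip": 1, "offset": [-0.015, 0, -0.03], "rot": [0, 0, 0]}, {"grip": 1, "offset": [-0.028, 0, -0.06], "rot": [0, 0, 0]}, {"grip": 1, "offset": [-0.036, 0, -0.077], "rot": [0, 0, 0]}, {"grip": 1, "offset": [-0.036, 0, -0.077], "rot": [0, 0, 0]}, {"grip": 1, "offset": [-0.036, 0, -0.077], "rot": [0, 0, 0]}]'

```text
clock: 5.87
tcp_pos: [0.4228, -0.0608, 0.2497]
tcp_rot: [0.784, 0.582, -0.173, 0.129]
contact_force: [-0.2, -0.2, -1.3]
grip_width: 0.0208
gripper_force: 61.8
```

Call:
play_rows --steps '[{"grip": 1, "offset": [0, 0, 0], "rot": [0, 0, 0]}, {"grip": 1, "offset": [0, 0, 0], "rot": [0, 0, 0]}, {"grip": 1, "offset": [0, 0, 0], "rot": [0, 0, 0]}]'

```text
clock: 6.12
tcp_pos: [0.4223, -0.0604, 0.2489]
tcp_rot: [0.783, 0.583, -0.174, 0.128]
contact_force: [-0.1, 0.6, -0.9]
grip_width: 0.0207
gripper_force: 61.8
```

```bash
python3 t.py .447 -.388 .22 10
```

```text
[-0.2658  0.1178  0.1556] [-0.1  15.01  0.04] | t 6.12 [ 0.4223 -0.0604  0.2489] [-0.1  0.6 -0.9]
```

Call:
play_rows --steps '[{"grip": 1, "offset": [-0.027, 0.012, 0.016], "rot": [0, 1.5, 0]}, {"grip": 1, "offset": [-0.056, 0.025, 0.033], "rot": [0, 4, 0]}, {"grip": 1, "offset": [-0.085, 0.038, 0.05], "rot": [0, 7, 0]}, {"grip": 1, "offset": [-0.114, 0.05, 0.067], "rot": [0, 9, 0]}, {"grip": 1, "offset": [-0.143, 0.063, 0.084], "rot": [0, 12, 0]}]'

```text
clock: 6.53
tcp_pos: [0.4355, -0.2379, 0.2338]
tcp_rot: [0.797, 0.594, -0.09, 0.067]
contact_force: [2.9, 1.4, -1.3]
grip_width: 0.0207
gripper_force: 61.8
```

```bash
python3 t.py .447 -.388 .22 10
```

```text
[-0.1339  0.054   0.0449] [0.03 2.93 0.07] | t 6.53 [ 0.4355 -0.2379  0.2338] [ 2.9  1.4 -1.3]
```

Call:
play_rows --steps '[{"grip": 1, "offset": [-0.033, 0.013, 0.011], "rot": [0, 1, 0]}, {"grip": 1, "offset": [-0.065, 0.026, 0.022], "rot": [0, 2, 0]}, {"grip": 1, "offset": [-0.095, 0.038, 0.032], "rot": [0, 3, 0]}, {"grip": 1, "offset": [-0.12, 0.048, 0.04], "rot": [0, 3, 0]}, {"grip": 1, "offset": [-0.134, 0.054, 0.045], "rot": [0, 3, 0]}]'

```text
clock: 6.95
tcp_pos: [0.4458, -0.3902, 0.2193]
tcp_rot: [0.8, 0.593, -0.071, 0.051]
contact_force: [0.2, 0.2, -1.3]
grip_width: 0.0209
gripper_force: 61.8
```

Call:
play_rows --steps '[{"grip": 1, "offset": [0, 0, 0], "rot": [0, 0, 0]}, {"grip": 1, "offset": [0, 0, 0], "rot": [0, 0, 0]}, {"grip": 1, "offset": [0, 0, 0], "rot": [0, 0, 0]}, {"grip": 1, "offset": [0, 0, 0], "rot": [0, 0, 0]}, {"grip": 1, "offset": [0, 0, 0], "rot": [0, 0, 0]}]'

```text
clock: 7.37
tcp_pos: [0.4474, -0.3858, 0.2208]
tcp_rot: [0.799, 0.595, -0.07, 0.052]
contact_force: [-0.0, -0.3, -0.5]
grip_width: 0.0211
gripper_force: 61.8
```

```bash
python3 - <<'E'
from h import *
F={n:imaging.grab_frame(n) for n in("top","side")}
r={n:imaging.pinpoint(F[n],"blade") for n in F}
if all(r.values()): print("blade",tri(F["top"],r["top"][0]["position"],F["side"],r["side"][0]["position"]))
s=sensors.read_state();print(s["clock"],np.abs(s["qvel"]).max())
a=F["top"]["pixels"][200:420,200:460];b=F["side"]["pixels"][100:320,250:510]
cv2.imwrite("pics/c3.png",np.hstack([cv2.resize(x,None,fx=1.5,fy=1.5) for x in(a,b)])[:,:,::-1])
E
```

```text
blade (array([ 0.50023938, -0.2096095 ,  0.19947564]), np.float64(0.007549841154606276))
7.5667 0.002989397794163977
```

View pics/c3.png

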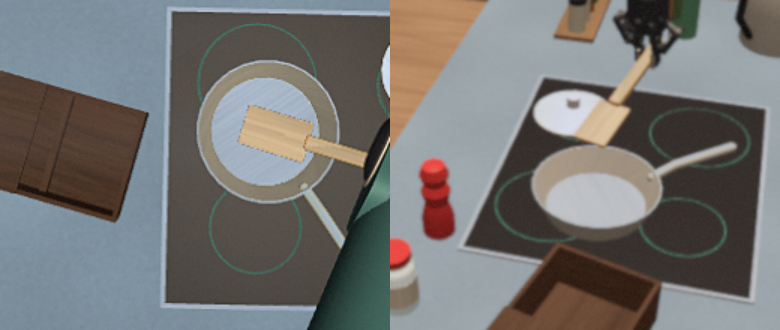

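The blade (centre at about (278,133) in the left half) is over the middle of the pan. It triangulates to (0.500, -0.210, 0.20), the arm is at rest, and nothing else has moved.

```bash
python3 -c "
from bench import order;print(order.close_job())"
```

```text
the job is handed in; nothing more can be done
None
```

The spatula is out of the chest and held at rest with its blade over the centre of the pan, about 0.14 m above the rim; the job is handed in, but no verdict was returned.

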